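# Push the whetstone through the posts into its dock

### The job

Push the grey whetstone along the worktop with the fingertips, endwise through the narrow gap between the two round wooden posts of its dock, until its leading end rests against the dock's back rail and it lies straight in the bay behind the posts. Keep it flat on the worktop all the way: do not lift or tip it. Leave the cup, the tape roll and the brush where they stand.

Things in the scene. Friction and masses are not known exactly. Their poses are not given: they have to be found in the camera images.
- whetstone: Loose grey whetstone in a black rubber holder, about 0.6 kg. Holder: 100 x 62 mm, 12 mm high; the stone on it is 84 x 50 mm and reaches up to 38 mm. Origin: centre of the underside. x axis: along its 100 mm length (ends alike); y: across; z up. Slides when pushed. Starts to the left (+y) of the dock, off the gap's line and turned.
- dock: Wooden dock fixed to the worktop, no floor. Origin: middle of the gap between its two posts, at worktop height. x axis: through the gap into the bay (roughly to the robot's right), y across, z up. Posts: round, 36 mm in diameter, 45 mm high, axes at x = 0, y = +53 and -53 mm, so the gap is 70 mm wide (the whetstone is 62).
- dock_home (a point): Where the whetstone's origin lies when home: in the bay behind the posts, 92 mm from the gap's middle along the dock's x; axes as the dock's. The back rail's face (30 mm high) is 50 mm farther along x. Two side rails, 20 mm high, 18 mm thick, run from the posts to the back rail; the bay between them is 84 mm wide. At home the whetstone's near end is 24 mm past the posts.
- pattern_cup: Cup with a pattern of green squares, 65 mm in diameter, 78 mm high, loose, to be left alone. Origin: centre of its underside.
- tape_roll: Roll of tan tape lying flat, 92 mm in diameter, 48 mm high, loose, to be left alone. Origin: centre of its underside.
- dish_brush: Wooden scrubbing brush, 61 x 154 mm (x, y), 46 mm high, loose, to be left alone. Origin: centre of its underside.
Things that resemble listed ones, but are neither listed nor needed, are in the scene too. Leave any pink or red look-alike of the whetstone alone.

How it is judged:
On the way:
1. the whetstone is in the gap: its centre within 30 mm of the line between the posts and 12 mm of the gap's middle, flat on the worktop (x of whetstone in the frame of dock between -0.03 and 0.03 m and y of whetstone in the frame of dock between -0.012 and 0.012 m and height (world z) of whetstone below 0.006 m), for 0.1 s.
At the end, for the whole second after the job is handed in: The whetstone lies flat and still in the bay, wholly past the posts, its centre within 8 mm of resting against the back rail, within 15 mm of the bay's middle line and within 0.18 rad of straight; the cup, the tape roll and the brush are within 20 mm of where they stood (x of whetstone in the frame of dock between 0.084 and 0.097 m and y of whetstone in the frame of dock between -0.015 and 0.015 m and angle between the x axis of whetstone and the x axis of dock, either way round below 0.18 rad and height (world z) of whetstone below 0.006 m and angle between whetstone's own z axis and vertical below 0.06 rad and linear speed of whetstone below 0.01 m/s and distance of each of pattern_cup, tape_roll, dish_brush from where it was at the start of the episode below 0.02 m); the robot touches nothing.
It fails at once if the whetstone is lifted or tipped (its centre more than 12 mm up, or tilted more than 0.2 rad) (height (world z) of whetstone above 0.012 m or angle between whetstone's own z axis and vertical above 0.2 rad).
It fails at once if the cup is displaced by more than 20 mm (distance of pattern_cup from where it was at the start of the episode above 0.02 m).
It fails at once if the tape roll is displaced by more than 20 mm (distance of tape_roll from where it was at the start of the episode above 0.02 m).
It fails at once if the brush is displaced by more than 20 mm (distance of dish_brush from where it was at the start of the episode above 0.02 m).
It also fails if it takes over 67 s, if anything falls off the work surface, if the arm or the gripper's body presses on something with over 40 N, if the wrist force passes 120 N, or if a joint passes its speed limit or range.

### The arm

A 6-joint arm with a two-finger parallel gripper is mounted at the origin on a cart in front of the work surface, level with it; the furniture and walls round the work are solid. World frame = base frame: x ahead of the robot, y to its left, z up, the work surface at z = 0. Lengths are in m, angles in rad, forces in N, time in s.
With the tool pointing down it reaches from about 0.3 to 0.85 m from the base axis. Payload 4.2 kg.
Tool frame: the origin (TCP) lies between the finger pads; the fingertips stand 19 mm ahead of it and the grasp point (between the pads) is the TCP; z points along the fingers, y is the direction in which the jaws open and shut (so a half turn about z gives the same grasp; the last joint's range is limited). The gripper opens to 91 mm and grips with 3 to 60 N. Pads are 32 mm wide; open, the fingers measure 118 mm over their backs; the gripper's body (76 mm by 178 mm) begins 60 mm behind the grasp point.
Start: joints at [1.322, 0.32, 1.565, -0, 1.257, -0.02], TCP at [0.13, 0.56, 0.233] pointing down, gripper open.
Joint ranges: [-3.11, 3.11], [-0.84, 2.01], [0.21, 2.61], [-1.34, 4.49], [0.05, 2.63], [-2.56, 2.56]. Speed limits (rad/s): [2.57, 2.57, 3.14, 3.14, 3.14, 3.14].

### API

Orientations are given as a unit quaternion [w, x, y, z].
In Python, from plant import robot gives the robot as it stands. The module is installed in compiled form; this text tells all that it offers. Calls block until the motion is done:
- robot.movep(position, orientation): joint-space move of the TCP to a pose.
- robot.movel(position, feed=0.15, frame=None, force_limit=None): straight line of the TCP; frame=None keeps the orientation; feed is the mean speed in m/s. With force_limit (N) it stops when the force on the tool has changed by that much, and returns True; else False.
- robot.movej(angles): joint-space move.
- robot.let_go() and robot.grasp(grasp_force=None): open the fingers fully, or close them until they stop; grasp_force is the grip in N (None keeps the last).
- robot.wait(seconds).
- robot.ik(position, orientation): joint angles nearest the present ones, or None.
- robot.get_image(name): name is "scene" or "top" or "wrist"; returns (picture, depth): 400x640x3 uint8, blue, green, red; 400x640 float32, m along the optical axis (not along the pixel's ray), 0 where there is no reading.
- robot.camera_params(name): a dict with "fx", "fy", "cx", "cy" (pixels), "extrinsics" (4x4, takes a point from world to camera coordinates). Camera axes: x right, y down, z forward; pixel columns grow to the right and rows downward; lengths in m; the calibration is good to about 2 mm. The wrist camera is an equidistant fisheye: a pixel r from the principal point sees the ray r / f radians off the axis. A picture is of the moment at which its call begins: read the wrist's pose just before it. camera_params takes no time and is no camera call; for the wrist camera it gives the pose at the moment of the call.
A pose or a line that the arm cannot do raises robot.MotionError and nothing moves.
- robot.hand_in(): hands the job in, once; it reports no verdict.
Trained networks look in the newest picture that a camera, given by its name, has taken for a name from the list of things; names that differ only in an ending like _2 or _b are one class to them, and where a whole thing is asked for, a point or a joint stands for the part that bears it (a point fixed in the world has none). Each returns a list of dicts, best first, with "confidence" (0 to 1); they miss things now and then, are a little off and sometimes report something else, mostly with a low value. They report only what shows in the picture. A call takes as long as a camera call. They do not tell look-alikes from the thing itself.
- robot.recognise(camera, target): "location" ([x, y, z] in m, in world coordinates, good to about 4 mm: the middle of the surface that is visible of it).
Readings, each from a call of its own:
- robot.read_t(): time.
- robot.read_joint_pos(): joint angles.
- robot.read_dq(): joint speeds.
- robot.read_effort(): joint torques, N m.
- robot.read_position(): TCP position.
- robot.read_tool_rot(): TCP orientation.
- robot.read_ft_force(): force on the tool from outside, world axes, zero at the start.
- robot.read_moment(): the same for the moment, N m.
- robot.read_grip_width(): finger opening in m.
Only numpy, scipy, OpenCV 4.12 (cv2) and the standard library are available. Lean on these libraries where they do the work, as an engineer would, in place of code of your own. Each camera call takes 0.05 s, during which the arm holds its last target.

## Working session

There is one attempt and no reset: what is moved stays moved. The work goes in short steps, each a Python script; the robot and the scene stay as the last script left them, time stands still between calls to the robot, and variables do not carry over. Pictures are saved under pics/ and viewed, and the job is handed in when it is done.

```bash
mkdir -p pics
python3 - <<'E'
from plant import robot
import cv2
for n in ["scene","top","wrist"]:
    im,d=robot.get_image(n); cv2.imwrite(f"pics/a_{n}.png",im)
    p=robot.camera_params(n); print(n,p["fx"],p["cx"],p["cy"],p["extrinsics"].round(3).tolist())
    for t in ["whetstone","dock","pattern_cup","tape_roll","dish_brush"]:
        try: print(t,[(x["confidence"],[round(float(v),3) for v in x["location"]]) for x in robot.recognise(n,t)])
        except Exception as e: print(t,e)
print(robot.read_t(),robot.read_position(),robot.read_tool_rot())
E
```

```text
scene 435.92125364511026 319.0726463622978 200.09087624824477 [[0.906, -0.422, 0.005, -0.428], [-0.177, -0.391, -0.903, 0.171], [0.383, 0.818, -0.43, 1.155], [0.0, 0.0, 0.0, 1.0]]
whetstone [(0.97, [0.326, 0.105, 0.029]), (0.96, [0.53, 0.19, 0.026]), (0.89, [0.636, 0.055, 0.02]), (0.72, [0.632, 0.309, 0.024]), (0.63, [0.363, 0.311, 0.029])]
dock [(0.59, [0.437, -0.123, 0.02])]
pattern_cup [(0.64, [0.494, -0.344, 0.051])]
tape_roll [(0.66, [0.679, -0.132, 0.032])]
dish_brush [(0.59, [0.396, 0.479, 0.042]), (0.32, [0.678, -0.135, 0.028])]
top 483.5509594434896 322.9564372825464 200.39278535052966 [[0.004, -0.999, 0.042, 0.09], [-0.998, -0.006, -0.064, 0.498], [0.065, -0.042, -0.997, 1.552], [0.0, 0.0, 0.0, 1.0]]
whetstone [(0.92, [0.639, 0.084, 0.041]), (0.82, [0.329, 0.134, 0.038]), (0.78, [0.538, 0.218, 0.035]), (0.57, [0.634, 0.336, 0.039]), (0.56, [0.371, 0.335, 0.035])]
dock [(0.65, [0.446, -0.1, 0.016])]
pattern_cup [(0.97, [0.504, -0.337, 0.037])]
tape_roll []
dish_brush [(0.72, [0.403, 0.509, 0.045])]
wrist 309.70691628693146 321.87950281334184 202.40690476970724 [[0.226, 0.974, 0.001, -0.576], [0.947, -0.22, 0.236, -0.026], [0.23, -0.053, -0.972, 0.389], [0.0, 0.0, 0.0, 1.0]]
whetstone []
dock []
pattern_cup [(0.81, [0.484, -0.305, 0.034])]
tape_roll []
dish_brush []
0.9 [0.13041248 0.5600225  0.2329743 ] [3.16861577e-06 1.14160119e-01 9.93462362e-01 4.35806835e-05]
```

View pics/a_top.png

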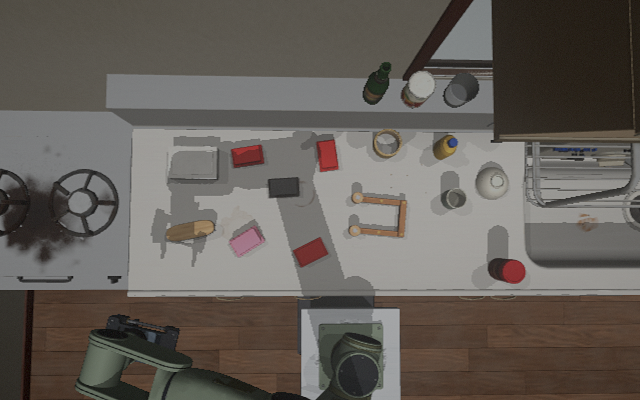

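View pics/a_scene.png

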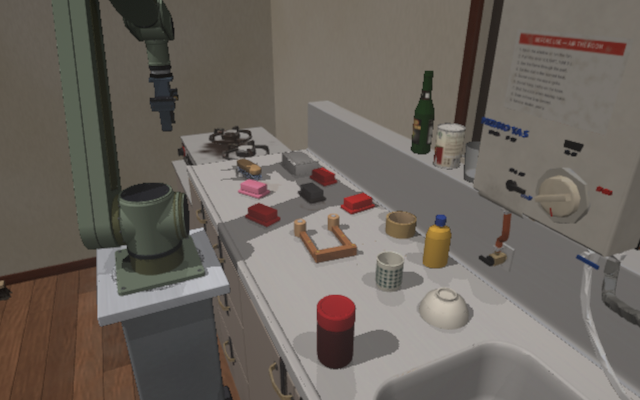

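View pics/a_wrist.png

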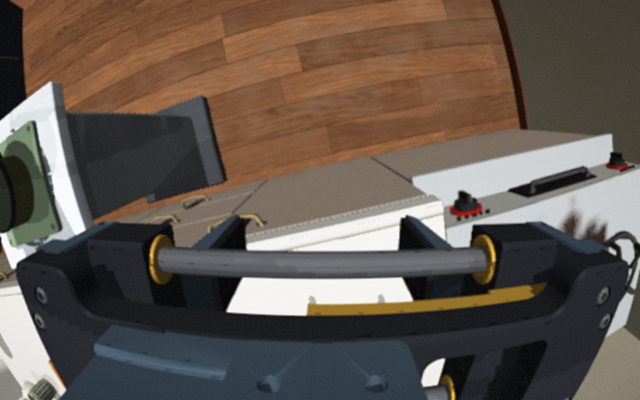

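The top picture shows the dark grey whetstone at (283,187) and the dock posts at about (357,198) and (354,231). The back rail is at x≈403, and red and pink look-alikes are scattered around. The two cameras disagree by about 28 mm in y, so I'll check them with depth.

```bash
cat > h.py <<'E'
from plant import robot
import cv2, numpy as np
def cloud(n, full=True):
    im,d=robot.get_image(n); p=robot.camera_params(n); E=np.array(p["extrinsics"])
    v,u=np.mgrid[0:400,0:640].astype(float)
    x=(u-p["cx"])/p["fx"]; y=(v-p["cy"])/p["fy"]
    if n=="wrist":
        r=np.hypot(x,y)+1e-9; s=np.tan(np.minimum(r,1.4))/r; x=x*s;y=y*s
    P=np.stack([x*d,y*d,d],-1)
    W=(P-E[:3,3])@E[:3,:3]
    W[d<=0]=np.nan
    return im,d,W
E
python3 - <<'E'
from h import *
for n in ["top","scene"]:
    im,d,W=cloud(n)
    m=(abs(W[...,0]-.5)<.3)&(abs(W[...,1])<.5)
    z=W[...,2]
    print(n,"table z med",np.nanmedian(z[m&(abs(z)<.02)]))
    # wooden dock
    hsv=cv2.cvtColor(im,cv2.COLOR_BGR2HSV)
    box=(W[...,0]>.35)&(W[...,0]<.6)&(W[...,1]>-.3)&(W[...,1]<.05)&(z>.012)
    Q=W[box]; 
    post=W[box&(z>.040)]
    for s in (post[post[:,0]>.44],post[post[:,0]<=.44]): print("post",len(s),s.mean(0).round(4),s.min(0).round(3),s.max(0).round(3)) if len(s) else 0
    rail=W[box&(z>.024)&(z<.036)&(W[...,1]<-.1)]; print("back",len(rail),rail.min(0).round(3),rail.max(0).round(3))
    if len(rail)>5: print(np.polyfit(rail[:,0],rail[:,1],1))
    st=(W[...,0]>.46)&(W[...,0]<.6)&(W[...,1]>.1)&(W[...,1]<.3)&(z>.028)&(z<.05)
    S=W[st]; print("stone",len(S),S.mean(0).round(4)); print(cv2.minAreaRect(S[:,:2].astype(np.float32)*1000))
E
```

```text
top table z med -0.00016989355923719343
post 19434 [ 0.5333 -0.1143  1.0913] [ 0.442 -0.3    0.04 ] [0.6   0.002 1.242]
post 91 [ 0.4017 -0.0051  0.0454] [ 0.386 -0.021  0.04 ] [0.418 0.011 0.054]
back 236 [ 0.384 -0.3    0.024] [ 0.524 -0.101  0.036]
[-0.41784472  0.01973096]
stone 412 [0.5398 0.2221 0.0372]
((540.2299194335938, 222.17388916015625), (50.44161605834961, 83.27190399169922), 4.1655073165893555)
scene table z med 0.0009493746857346952
post 87 [ 0.5083 -0.0973  0.0497] [ 0.493 -0.3    0.04 ] [ 0.527 -0.003  0.078]
post 70 [ 0.4019 -0.0151  0.0447] [ 0.385 -0.031  0.04 ] [0.42  0.004 0.048]
back 236 [ 0.383 -0.184  0.024] [ 0.5   -0.151  0.033]
[-0.09343947 -0.12918397]
stone 192 [0.5404 0.2073 0.0365]
((543.038330078125, 214.7773895263672), (93.30377197265625, 54.22355651855469), 89.05049133300781)
```

Run:
```python
from h import *
# tool down, jaws along world y : q for R=[x->?]. current q ~ [0,.114,.993,0]; use pure [0,0,1,0] rotated
print(robot.read_tool_rot())
robot.grasp(5)
robot.movep([0.45,0.08,0.33],[0,0,1,0])
print(robot.read_t(), robot.read_position(), robot.read_grip_width())
im,d,W=cloud("wrist"); cv2.imwrite("pics/b_wrist.png",im); np.savez("b.npz",im=im,d=d,W=W)
print(robot.camera_params("wrist")["extrinsics"].round(3).tolist())
im,d,W=cloud("top"); cv2.imwrite("pics/b_top.png",im)
```

```text
[1.04457241e-05 1.14155337e-01 9.93462910e-01 6.72276507e-05]
4.4583 [0.44995254 0.08058214 0.32981979] 0.00040587180548436034
[[-0.002, 1.0, 0.001, -0.081], [0.972, 0.002, 0.236, -0.486], [0.236, 0.001, -0.972, 0.377], [0.0, 0.0, 0.0, 1.0]]
```

View pics/b_wrist.png

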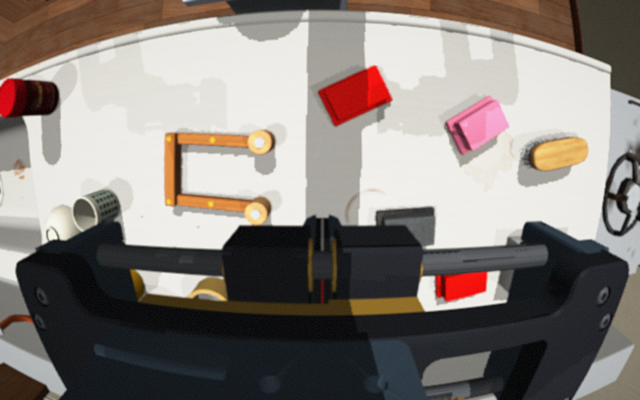

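The wrist view shows posts at (259,141) and (256,211), the back rail at x≈171, and the grey stone at (405,225), partly hidden by the gripper. I'll measure the dock here, then turn the hand half a turn to see the stone.

```bash
cat >> h.py <<'E'
def rect(S):
    return cv2.minAreaRect(np.ascontiguousarray(S[:,:2],dtype=np.float32)*1000)
def stone(W,im,c,r=.085,lo=.030,hi=.045):
    g=(im.max(-1).astype(int)-im.min(-1)<40)
    m=(np.hypot(W[...,0]-c[0],W[...,1]-c[1])<r)&(W[...,2]>lo)&(W[...,2]<hi)&g
    m=cv2.morphologyEx(m.astype(np.uint8),cv2.MORPH_OPEN,np.ones((3,3)))>0
    n,l,s,_=cv2.connectedComponentsWithStats(m.astype(np.uint8))
    if n<2: return None
    k=1+np.argmax(s[1:,4]); S=W[l==k]
    return rect(S),S.mean(0),len(S)
E
python3 - <<'E'
from h import *
f=np.load("b.npz"); im,W=f["im"],f["W"]; z=W[...,2]
print("table",np.nanmedian(z[(abs(z)<.02)]))
vis=np.zeros((400,640),bool); vis[:222,:]=1
for u,v in ((259,141),(256,211)):
    m=np.zeros((400,640),bool); m[v-25:v+25,u-25:u+25]=1
    Q=W[m&(z>.041)&(z<.05)&vis]; print("post",len(Q),Q.mean(0).round(4),Q.min(0).round(4),Q.max(0).round(4), cv2.minEnclosingCircle(Q[:,:2].astype(np.float32)*1000))
m=np.zeros((400,640),bool); m[125:215,155:190]=1
Q=W[m&(z>.025)&(z<.036)]; print("back",len(Q),rect(Q))
m=np.zeros((400,640),bool); m[120:220,155:275]=1
Q=W[m&(z>.012)&(z<.036)]; print("dock",len(Q),rect(Q))
for v in (141,205):
  m=np.zeros((400,640),bool); m[v-15:v+15,185:240]=1
  Q=W[m&(z>.015)&(z<.024)]; print("side",len(Q),rect(Q))
print(stone(W,im,(.54,.22)))
robot.movep([0.53,0.12,0.33],[0,1,0,0])
im,d,W=cloud("wrist"); cv2.imwrite("pics/c_wrist.png",im); np.savez("c.npz",im=im,d=d,W=W)
print(robot.read_t(),stone(W,im,(.54,.22)))
E
```

```text
table -0.000237412544070684
post 457 [ 0.4009 -0.0072  0.0444] [ 0.3838 -0.0242  0.0412] [0.4181 0.0094 0.0478] ((400.8473815917969, -7.380792140960693), 17.944089889526367)
post 373 [ 0.5043 -0.0164  0.0442] [ 0.4892 -0.0349  0.041 ] [5.183e-01 4.000e-04 4.740e-02] ((506.02703857421875, -17.295528411865234), 18.0410099029541)
back 796 ((438.79132080078125, -163.2064971923828), (21.383546829223633, 119.28337860107422), 85.26913452148438)
dock 2764 ((442.52166748046875, -84.0385513305664), (179.81329345703125, 130.66526794433594), 85.25891876220703)
side 630 ((395.3884582519531, -89.95034790039062), (92.91031646728516, 19.056095123291016), 84.65538024902344)
side 605 ((496.97479248046875, -95.94894409179688), (95.58289337158203, 19.00200080871582), 86.18668365478516)
(((538.4349975585938, 219.29136657714844), (50.13905715942383, 84.50248718261719), 2.3411049842834473), array([0.53017023, 0.23093838, 0.03699005]), 883)
7.3 (((539.6865844726562, 219.01333618164062), (50.86842346191406, 84.62841033935547), 3.634869337081909), array([0.54014865, 0.21763958, 0.03747902]), 1875)
```

View pics/c_wrist.png

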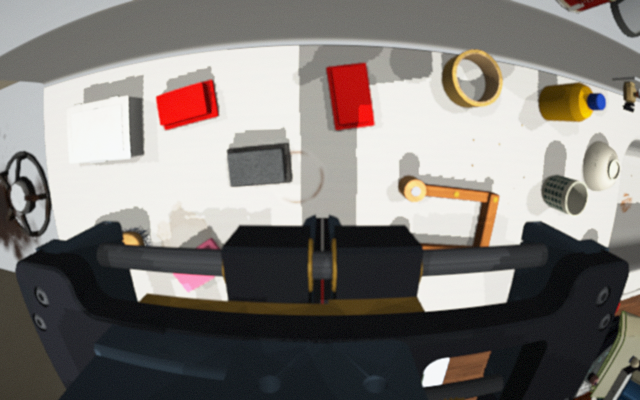

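The dock fits well: heading about −95.2°, gap middle (0.4534, −0.0123). The stone sits at (0.540, 0.219), in dock frame about (−0.238, +0.065), and is 9° off. First I'll push it sideways onto the gap line with the hand aligned to the dock, so it squares up to the finger face.

```bash
cat >> h.py <<'E'
TH=np.radians(5.2); G=np.array([.4534,-.0123])
DX=np.array([-np.sin(TH),-np.cos(TH)]); DY=np.array([np.cos(TH),-np.sin(TH)])
Q=np.array([0,np.cos(-TH/2),np.sin(-TH/2),0])   # Rz(-TH)*Rx(pi)
def w(x,y,z): p=G+x*DX+y*DY; return [p[0],p[1],z]
def dk(p): p=np.asarray(p)[:2]-G; return np.array([p@DX,p@DY])
def meas(W,im,c=None):
    r=stone(W,im,c)
    if r is None: print("no stone"); return
    (cx,cy),(a,b),ang=r[0]
    if a<b: ang+=90
    rel=(ang-(90-5.2)+90)%180-90
    print("stone dock xy",dk((cx/1e3,cy/1e3)).round(4),"size",round(a,1),round(b,1),"yaw deg",round(rel,2),"n",r[2])
E
python3 - <<'E'
from h import *
f=np.load("c.npz"); meas(f["W"],f["im"],(.54,.22))
f=np.load("b.npz"); meas(f["W"],f["im"],(.54,.22))
robot.movep(w(-.232,.140,.12),Q)
print(robot.read_tool_rot(),Q)
print(robot.movel(w(-.232,.140,.0235),feed=.12,force_limit=8))
print(robot.read_ft_force())
print(robot.movel(w(-.232,.048,.0235),feed=.05,force_limit=25), robot.read_ft_force(), dk(robot.read_position()))
robot.movel(w(-.232,.070,.0235),feed=.1)
robot.movel(w(-.232,.070,.12),feed=.2)
robot.movep(w(-.16,-.04,.33),Q)
im,d,W=cloud("wrist"); cv2.imwrite("pics/d_wrist.png",im)
meas(W,im,w(-.24,0,0)[:2]); print(robot.read_t())
E
```

```text
stone dock xy [-0.2382  0.065 ] size 50.9 84.6 yaw deg 8.83 n 1875
stone dock xy [-0.2383  0.0637] size 50.1 84.5 yaw deg 7.54 n 883
[-3.10067922e-04  9.98969508e-01 -4.53705299e-02  1.15814137e-03] [ 0.          0.99897057 -0.04536299  0.        ]
False
[ 0.07443453 -0.05869205  0.5562759 ]
False [ 2.89731849 -0.36922945  0.86637406] [-0.23208548  0.0482312 ]
stone dock xy [-0.2471 -0.0008] size 84.7 50.6 yaw deg -7.16 n 1919
13.225
```

View pics/d_wrist.png

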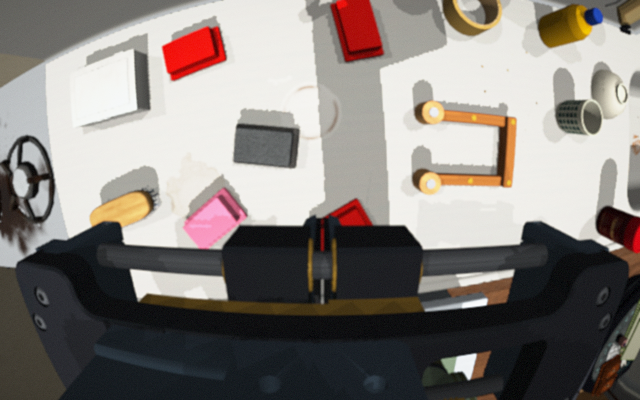

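The stone is now on the line (y≈0) but over-rotated to −7°; it shows at (266,146), with the posts at (432,112) and (428,182). Pushing from its near end with the 32 mm face makes first contact at the protruding −y corner, which turns it back. I'll push partway and look again.

Run:
```python
from h import *
y0=-.002
robot.movep(w(-.338,y0,.13),Q)
print(robot.movel(w(-.338,y0,.0235),feed=.12,force_limit=8))
print(robot.movel(w(-.24,y0,.0235),feed=.05,force_limit=25), robot.read_ft_force(), dk(robot.read_position()))
robot.movel(w(-.25,y0,.0235),feed=.1)
robot.movel(w(-.25,y0,.13),feed=.2)
robot.movep(w(-.12,-.05,.30),Q)
im,d,W=cloud("wrist"); cv2.imwrite("pics/e_wrist.png",im)
meas(W,im,w(-.18,0,0)[:2]); print(robot.read_t())
```

```text
False
False [ 0.36919389  1.75177339 -0.79041919] [-0.24003917 -0.00199989]
stone dock xy [-0.1815  0.0047] size 84.2 49.8 yaw deg 0.02 n 2279
19.2917
```

View pics/e_wrist.png

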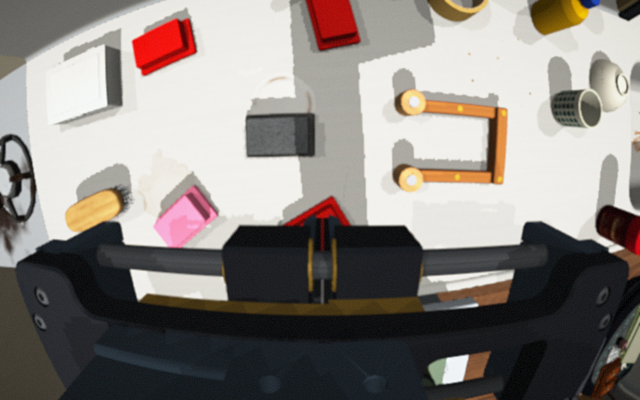

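The stone is now straight (0.0°) but 4.7 mm to the +y side. I'll check the dock fit from this view, then nudge the stone back at its centre.

```bash
cat >> h.py <<'E'
def posts(W):
    z=W[...,2]
    for s in (.053,-.053):
        c=w(0,s,0)
        Q_=W[(np.hypot(W[...,0]-c[0],W[...,1]-c[1])<.03)&(z>.041)&(z<.05)]
        if len(Q_)>20:
            (a,b),r=cv2.minEnclosingCircle(np.ascontiguousarray(Q_[:,:2],dtype=np.float32)*1000); print("post dock",dk((a/1e3,b/1e3)).round(4),dk(Q_.mean(0)).round(4),round(r,1))
E
python3 - <<'E'
from h import *
im,d,W=cloud("wrist"); posts(W); meas(W,im,w(-.18,0,0)[:2])
robot.movep(w(-.1815,.075,.12),Q)
print(robot.movel(w(-.1815,.075,.0235),feed=.12,force_limit=8))
print(robot.movel(w(-.1815,.0475,.0235),feed=.04,force_limit=25), dk(robot.read_position()))
robot.movel(w(-.1815,.070,.0235),feed=.1)
robot.movel(w(-.1815,.070,.12),feed=.2)
robot.movep(w(-.10,-.05,.27),Q)
im,d,W=cloud("wrist"); cv2.imwrite("pics/f_wrist.png",im)
posts(W); meas(W,im,w(-.18,0,0)[:2]); print(robot.read_t())
E
```

```text
post dock [0.     0.0531] [-0.0005  0.0529] 17.9
post dock [ 0.0003 -0.0526] [-0.0004 -0.0521] 18.1
stone dock xy [-0.1813  0.005 ] size 83.7 51.1 yaw deg 0.63 n 2287
False
False [-0.18162345  0.0474949 ]
post dock [0.0005 0.0529] [-0.0004  0.0528] 18.2
post dock [ 0.0005 -0.0527] [-0.0002 -0.0523] 17.8
stone dock xy [-0.1816 -0.0025] size 84.1 49.7 yaw deg 0.35 n 2537
23.9333
```

View pics/f_wrist.png

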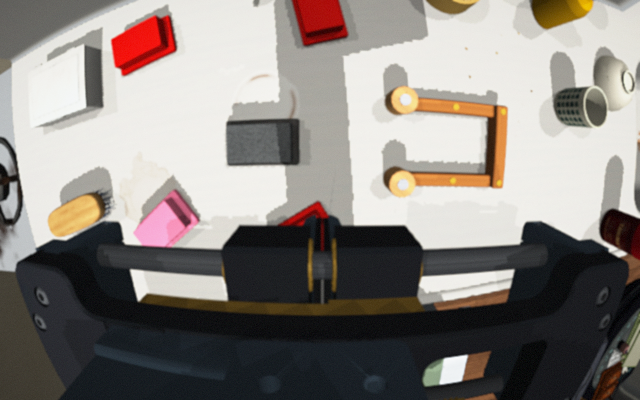

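Now y=−2.5 mm and yaw 0.35°, with both posts where the fit expects them. I'll push endwise to just before the posts and check.

Run:
```python
from h import *
y0=-.0025
robot.movep(w(-.265,y0,.10),Q)
print(robot.movel(w(-.265,y0,.0235),feed=.12,force_limit=8))
print(robot.movel(w(-.150,y0,.0235),feed=.05,force_limit=25), robot.read_ft_force(), dk(robot.read_position()))
robot.movel(w(-.16,y0,.0235),feed=.1)
robot.movel(w(-.16,y0,.10),feed=.2)
robot.movep(w(-.03,-.06,.27),Q)
im,d,W=cloud("wrist"); cv2.imwrite("pics/g_wrist.png",im)
posts(W); meas(W,im,w(-.09,0,0)[:2]); print(robot.read_t())
```

```text
False
False [-0.17934944  3.10144582 -0.62417034] [-0.15006746 -0.00247847]
post dock [-0.0003  0.0531] [-0.0002  0.0527] 18.0
post dock [ 0.0002 -0.0522] [ 0.     -0.0524] 18.1
stone dock xy [-0.0913 -0.0024] size 84.4 50.2 yaw deg -1.05 n 2664
29.8583
```

View pics/g_wrist.png

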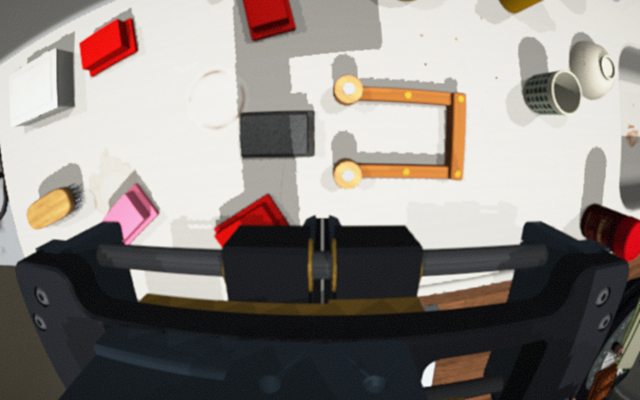

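Position is y −2.4 mm, yaw −1°, so the leading corners are inside the gap. I'll push through to the back rail, stopping on contact force.

Run:
```python
from h import *
y0=-.004
robot.movep(w(-.172,y0,.10),Q)
print(robot.movel(w(-.172,y0,.0235),feed=.12,force_limit=8))
s=robot.movel(w(-.058,y0,.0235),feed=.05,force_limit=20); print(s, robot.read_ft_force(), dk(robot.read_position()))
if not s:
    s=robot.movel(w(.036,y0,.0235),feed=.04,force_limit=14); print(s, robot.read_ft_force(), dk(robot.read_position()))
p=dk(robot.read_position())[0]
robot.movel(w(p-.008,y0,.0235),feed=.1)
robot.movel(w(p-.008,y0,.10),feed=.2)
robot.movep(w(.02,-.09,.27),Q)
im,d,W=cloud("wrist"); cv2.imwrite("pics/h_wrist.png",im)
posts(W); meas(W,im,w(.09,0,0)[:2]); print(robot.read_t())
```

```text
False
False [-0.40136166  2.79365265 -0.94722112] [-0.05801578 -0.00402523]
False [ 2.1312047  12.35880051 -0.62900507] [ 0.03413744 -0.00388096]
post dock [0.0006 0.053 ] [0.0007 0.0524] 17.9
post dock [ 0.0005 -0.053 ] [ 0.0006 -0.0529] 18.1
stone dock xy [ 0.0924 -0.0019] size 84.6 50.1 yaw deg 0.03 n 2619
38.1083
```

View pics/h_wrist.png

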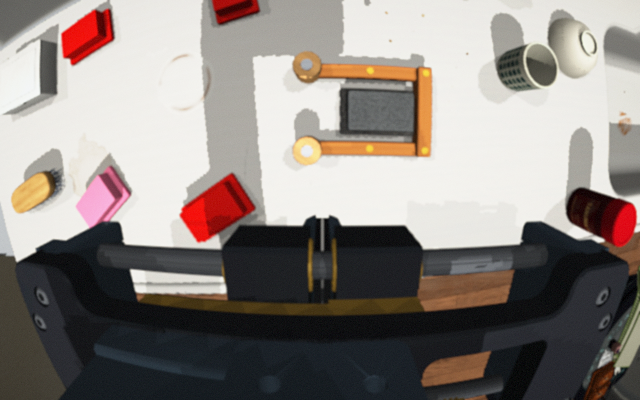

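The stone lies in the bay at (378,110), its end against the back rail. It measures x=0.0924, y=−0.0019, yaw 0.0°. The arm is clear, and the cup and brush look undisturbed.

Run:
```python
from h import *
robot.get_image("top")
for t in ["pattern_cup","dish_brush","tape_roll"]:
    print(t,[(x["confidence"],np.round(x["location"],3)) for x in robot.recognise("top",t)])
print(robot.read_ft_force(),robot.read_t())
robot.hand_in()
```

```text
pattern_cup [(0.7, array([ 0.505, -0.336,  0.032]))]
dish_brush [(0.82, array([0.404, 0.507, 0.043]))]
tape_roll [(0.62, array([ 0.688, -0.124,  0.051]))]
[ 0.14308576 -0.3615967  -0.46098938] 38.3083
the job is handed in; nothing more can be done
```

I pushed the whetstone through the gap and against the back rail, and handed the job in at about 38 s of the 67 s allowed. It was pushed with closed fingertips low on the holder: sideways onto the gap's line, then endwise in stages, with one small sideways correction.

**Whetstone:** the last wrist-camera check puts it at x = 92.4 mm, y = −1.9 mm in the dock frame, turned by about 0°. The final push met the back rail at about 12 N. No in-gap reading was taken, because the push ran straight through without stopping there. Its y measured −2.4 mm just before the posts and −1.9 mm once home.

**Cup and brush:** both were found within about 2 mm of where they stood at the start.

**Tape roll:** the top camera missed it at the start, so it has no like-for-like check. It was found at the end at (0.688, −0.124). The scene camera had put it at (0.679, −0.132) at the start, and the arm never went near it.

**Disagreements:**
- The scene and top cameras differed by 10–30 mm in y at the start, so I relied on the wrist camera, whose repeated views of the posts agreed within about 1 mm.
- The first sideways push turned the stone too far, to −7°, and the next endwise push straightened it.

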